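# Put the stationery back with its own kind in the desk organiser

## Robot

A 6-joint arm with a two-finger parallel gripper is mounted at the origin on the work surface. World frame = base frame: x ahead of the robot, y to its left, z up, the work surface at z = 0. Lengths are in m, angles in rad, forces in N, time in s.
With the tool pointing down it reaches from about 0.375 to 0.975 m from the base axis. Payload 3.8 kg.
Tool frame: the origin (TCP) lies midway between the tips of the shut fingers; the grasp point (between the pads) lies 19 mm behind it; z points along the fingers, y is the direction in which the jaws open and shut (so a half turn about z gives the same grasp; the last joint's range is limited). The gripper opens to 85 mm and grips with 20 to 120 N. Pads are 22 mm wide; open, the fingers measure 114 mm over their backs; the gripper's body (76 mm by 85 mm) begins 54 mm behind the grasp point. The pads swing forward as they close: fully open they stand 13 mm farther back than shut.
Start: joints at [1.277, 0.264, 1.604, -0, 1.274, -0.037], TCP at [0.171, 0.653, 0.231] pointing down, gripper open.
Joint ranges: [-2.63, 2.63], [-0.94, 2.18], [0.31, 2.57], [-1.31, 4.45], [0, 2.66], [-2.55, 2.55]. Speed limits (rad/s): [2.57, 2.57, 3.14, 3.14, 3.14, 3.14].

## Interface

Orientations are given as a rotation vector (axis times angle).
In Python, from workcell import bot gives the robot as it stands.
- The arm moves only by the shell command python3 -m inch 'ROWS' [FORCE]. ROWS is JSON, a list of rows, each an object of numbers: "dx", "dy", "dz": the shift along the tool's x, y, z in m; "ax", "ay", "az": the turn, a rotation vector about the tool's x, y, z in degrees; "fingers": the opening, from -1 (shut) to 1 (fully open). A call has 1 to 20 rows; each row is the pose to reach, as a shift and turn from the pose measured when the call began, along the tool's axes at that moment; what a row does not reach only later rows make up. A row lasts 1/8 s, in which the tool goes at most 62.5 mm and 10.7 degrees, less where a joint would pass 70% of its speed; a pose out of reach is approached as far as the arm can. A call with a gripper value outside its range is refused whole. The fingers move at their own pace and stop on an object; FORCE is the grip in N (left out, the last holds). Time passes only in rows, so rows that repeat a pose let the fingers close. It gives the time, the measured TCP pose, the force and the opening at its end, in the units of the state.
- bot.read_state(): the state, without advancing time (a new reading comes with each control period).
- bot.read_camera(name): name is "scene" or "side" or "wrist"; returns (picture, depth): 480x640x3 uint8, blue, green, red; 480x640 float32, m along the optical axis (not along the pixel's ray), 0 where there is no reading.
- bot.get_calibration(name): a dict with "intrinsics" (3x3 intrinsics, pixels), "view" (4x4, takes a point from world to camera coordinates). Camera axes: x right, y down, z forward; pixel columns grow to the right and rows downward; lengths in m; the calibration is good to about 2 mm. The wrist camera is an equidistant fisheye: a pixel r from the principal point sees the ray r / f radians off the axis. A picture is of the moment at which its call begins: read the wrist's pose just before it. get_calibration takes no time and is no camera call; for the wrist camera it gives the pose at the moment of the call.
- bot.finish_job(): hands the job in, once; it reports no verdict.
Trained networks look in the newest picture that a camera, given by its name, has taken for a name from the list of things; names that differ only in an ending like _2 or _b are one class to them, and where a whole thing is asked for, a point or a joint stands for the part that bears it (a point fixed in the world has none). Each returns a list of dicts, best first, with "p" (0 to 1); they miss things now and then, are a little off and sometimes report something else, mostly with a low value. They report only what shows in the picture. A call takes as long as a camera call. They do not tell look-alikes from the thing itself.
- bot.masks_of(camera, thing): "region" (480x640 bool, what is visible of it) and "box" ([left, top, right, bottom] in pixels, round what is visible of it).
The state is a dict: "time": time; "q": joint angles; "joint_vel": joint speeds; "joint_torque": joint torques, N m; "tool_pos": TCP position; "tcp_rot": TCP orientation; "wrist_force": force on the tool from outside, world axes, zero at the start; "torque": the same for the moment, N m; "width": opening from 0.0 (shut) to 1.0 (fully open).
Only numpy, scipy, OpenCV 4.12 (cv2) and the standard library are available. Lean on these libraries where they do the work, as an engineer would, in place of code of your own. Each camera call takes 0.05 s, during which the arm holds its last target. There are 200 camera calls.

## Task

Tidy the loose stationery on the desk into the organiser: put the eraser, the bottle of correction fluid, the black paper clip and the roll of tape each into the bin that already holds one of its kind, beside it and the same way up as it stands or lies on the desk, set down on the bin's floor rather than dropped. Leave the nail varnish and the memory stick where they are.

Things in the scene. Friction and masses are not known exactly. Their poses are not given: they have to be found in the camera images.
- eraser_center (a point): loose eraser: white vinyl block in a blue card sleeve with a white stripe, lying flat on the desk, 58 (its x) x 24 (its y) x 14 mm (z, up); point at its centre, 7 mm above its underside. Grip across the 24 mm.
- bottle_center (a point): loose bottle of correction fluid standing upright: round white body 28 mm across and straight for 34 mm from the foot, with a blue band and a blue cap 18 mm across, 66 mm tall in all; point on its axis half-way up, 33 mm above the desk; z up.
- clip_center (a point): loose black foldback paper clip standing on its flat spine with its two wire handles up: 41 mm long (its x), 20 mm deep at the spine (its y), narrowing to 5 mm at 21 mm up; the handles reach 44 mm (z, up); point at its middle, 22 mm above its underside. Its sides slope: grip it low by its two ends, 41 mm apart along x.
- tape_center (a point): loose roll of amber tape on a pale card core lying flat: 48 mm across, hole 27 mm, 19 mm high (z, up); point on its axis, 9.5 mm above its underside. Grip across the 48 mm.
- eraser_bin_free (a point): grey open bin holding another, fixed eraser (58 mm along y, 24 wide). All four bins are alike, 114 (x) x 108 mm (y), walls 3 mm, rim 29 mm above the inner floor, the sample along the +x wall. They stand 2 x 2, in any order, all at one yaw, fixed in a bamboo tray 252 x 240 mm, rim 26 mm high. Point: on its inner floor (12 mm above the desk), in the middle of the free 80 (x) x 102 mm (y) beside the sample; z up.
- bottle_bin_free (a point): grey open bin holding another, fixed white correction bottle (28 mm across, 66 mm tall, at its +x wall); sizes as the eraser bin. Point: on its inner floor (12 mm above the desk), in the middle of the free 80 (x) x 102 mm (y) beside the sample; z up.
- clip_bin_free (a point): grey open bin holding another, fixed black clip (41 mm along y, 44 mm tall, at its +x wall); sizes as the eraser bin. Point: on its inner floor (12 mm above the desk), in the middle of the free 80 (x) x 102 mm (y) beside the sample; z up.
- tape_bin_free (a point): grey open bin holding another, fixed roll of tape standing on edge (48 mm tall, 19 mm thick, at its +x wall); sizes as the eraser bin. Point: on its inner floor (12 mm above the desk), in the middle of the free 80 (x) x 102 mm (y) beside the sample; z up.
- varnish_center (a point): bottle of nail varnish standing upright, not stationery: pink-red round glass 28 mm across with a tall black cap, 66 mm tall; point half-way up, 33 mm above the desk.
- stick_center (a point): memory stick lying flat, not stationery: white with a blue end and a bare steel plug at its +x end, 58 (x) x 20 (y) x 10 mm; point at its centre, 5 mm above the desk.
There are look-alikes about, which are no part of the job. What is shaped like the part that bears clip_center but green or turquoise is not meant.

How it is judged:
At the end, for the whole second after the job is handed in: Each of the four rests on the floor of its own kind's bin (centre within 40 mm in x, 45 mm in y of the middle of the free part, height within 5 mm), the same way up (tilt under 0.2 rad), released and still; nail varnish and memory stick upright and within 20 mm of their starts (x of eraser_center in the frame of eraser_bin_free between -0.04 and 0.04 m and y of eraser_center in the frame of eraser_bin_free between -0.045 and 0.045 m and z of eraser_center in the frame of eraser_bin_free between 0.002 and 0.013 m and angle between each of eraser_center, bottle_center, clip_center, tape_center, varnish_center, stick_center's own z axis and vertical below 0.2 rad and linear speed of each of eraser, bottle, clip, tape below 0.02 m/s and contact force between the fingers and eraser below 0.05 N and x of bottle_center in the frame of bottle_bin_free between -0.04 and 0.04 m and y of bottle_center in the frame of bottle_bin_free between -0.045 and 0.045 m and z of bottle_center in the frame of bottle_bin_free between 0.028 and 0.039 m and contact force between the fingers and bottle below 0.05 N and x of clip_center in the frame of clip_bin_free between -0.04 and 0.04 m and y of clip_center in the frame of clip_bin_free between -0.045 and 0.045 m and z of clip_center in the frame of clip_bin_free between 0.017 and 0.028 m and contact force between the fingers and clip below 0.05 N and x of tape_center in the frame of tape_bin_free between -0.04 and 0.04 m and y of tape_center in the frame of tape_bin_free between -0.045 and 0.045 m and z of tape_center in the frame of tape_bin_free between 0.0045 and 0.0155 m and contact force between the fingers and tape below 0.05 N and distance of each of varnish_center, stick_center from where it was at the start of the episode below 0.02 m); the robot touches nothing.
It fails at once if the nail varnish or the memory stick is moved more than 20 mm (distance of any of varnish_center, stick_center from where it was at the start of the episode above 0.02 m).
It fails at once if a piece of stationery is dropped (faster than 0.8 m/s with no finger on it: a fall of more than 30 mm) ((linear speed of eraser above 0.8 m/s and contact force between the fingers and eraser below 0.02 N) or (linear speed of bottle above 0.8 m/s and contact force between the fingers and bottle below 0.02 N) or (linear speed of clip above 0.8 m/s and contact force between the fingers and clip below 0.02 N) or (linear speed of tape above 0.8 m/s and contact force between the fingers and tape below 0.02 N)).
It also fails if it takes over 115 s, if anything falls off the work surface, if the arm or the gripper's body presses on something with over 40 N, if the wrist force passes 120 N, or if a joint passes its speed limit or range.

## Working session

There is one attempt and no reset: what is moved stays moved. The work goes in short steps, Python scripts to look and compute and a shell command to move; the robot and the scene stay as the last step left them, time stands still between calls to the robot, and variables do not carry over. Pictures are saved under pics/ and viewed, about 12 in all and at most 16, crops included, and the job is handed in when it is done.

```bash
ls; mkdir -p pics
python3 - <<'E'
from workcell import bot
import cv2,numpy as np
s=bot.read_state();print(s['time'],s['tool_pos'],s['tcp_rot'],s['width'])
for n in ('scene','side'):
    im,d=bot.read_camera(n);cv2.imwrite(f'pics/{n}0.png',im)
    c=bot.get_calibration(n);print(n,c['intrinsics'],np.linalg.inv(c['view'])[:3])
E
```

```text
pics
0.0 [0.17126184 0.65216969 0.22997839] [-0.40228372 -3.11541227  0.00342716] 0.9984193480056808
scene [[527.42761035   0.         314.98482429]
 [  0.         527.42761035 240.97114017]
 [  0.           0.           1.        ]] [[-0.24416491  0.7305513  -0.63771333  1.19817207]
 [ 0.96963251  0.1934241  -0.14966601  0.14251538]
 [ 0.01401043 -0.65489076 -0.75559367  0.84422892]]
side [[437.97317899   0.         312.02833797]
 [  0.         437.97317899 238.72764596]
 [  0.           0.           1.        ]] [[ 0.85094952 -0.41683573  0.31958236  0.26032223]
 [-0.52509495 -0.66045431  0.53672656 -0.49596558]
 [-0.01265726 -0.62453829 -0.78089161  0.7300384 ]]
```

View pics/scene0.png

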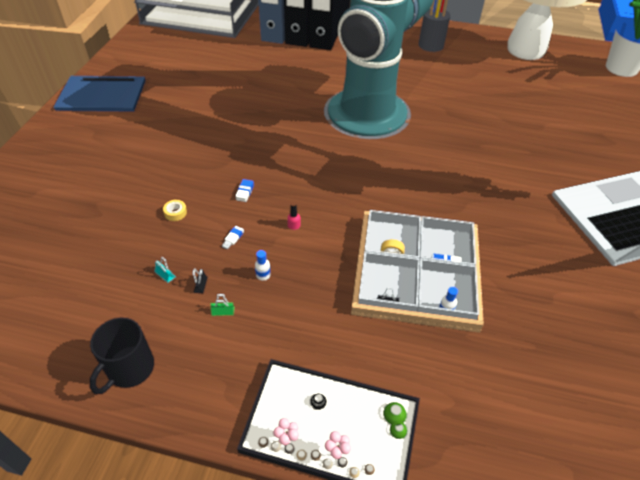

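View pics/side0.png

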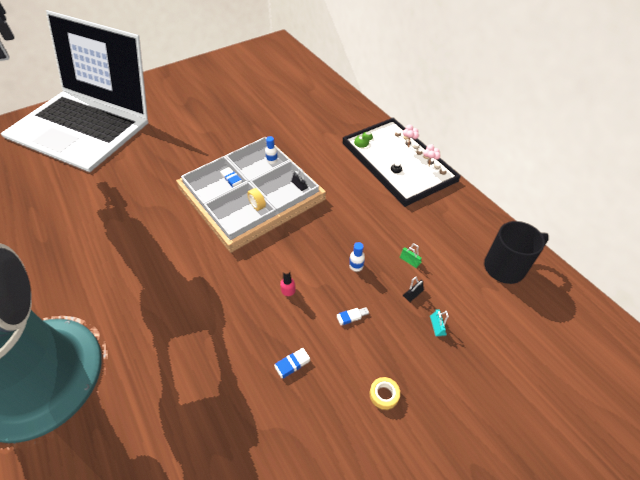

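```bash
cat > h.py <<'E'
from workcell import bot
import cv2,numpy as np
from scipy.spatial.transform import Rotation as R
def cloud(n,d):
    c=bot.get_calibration(n);K=c['intrinsics'];V=np.linalg.inv(c['view'])
    v,u=np.mgrid[:480,:640]
    p=np.stack([(u-K[0,2])/K[0,0]*d,(v-K[1,2])/K[1,1]*d,d],-1)
    w=p@V[:3,:3].T+V[:3,3]; w[d==0]=np.nan; return w
E
python3 - <<'E'
from h import *
P=[]
for n in ('scene','side'):
    im,d=bot.read_camera(n);w=cloud(n,d)
    for t in ['eraser','bottle','clip','tape','varnish','stick']:
        for m in bot.masks_of(n,t+'_center'):
            if m['p']<.3: continue
            q=w[m['region']]; ok=np.isfinite(q[:,0])&(q[:,2]>.003); q=q[ok]
            if len(q)<8: print(n,t,m['p'],m['box'],'few');continue
            top=q[q[:,2]>np.percentile(q[:,2],60)]
            rc=cv2.minAreaRect((q[:,:2]*1000).astype(np.float32))
            col=im[m['region']].mean(0)
            print(n,t,round(m['p'],2),np.round(m['box']).astype(int),'rect',np.round(rc[0]),np.round(rc[1]),round(rc[2]),'z',np.round(np.percentile(q[:,2],[2,50,98]),3),'col',col.astype(int))
    P.append(w.reshape(-1,3))
p=np.vstack(P);p=p[np.isfinite(p[:,0])]
np.save('p.npy',p)
m=(p[:,0]>.4)&(p[:,0]<1)&(p[:,1]>.1)&(p[:,1]<.6)
q=p[m]
for lo,hi in((.019,.06),(.034,.045)):
    a=q[(q[:,2]>lo)&(q[:,2]<hi)]
    print(len(a),a.min(0),a.max(0),cv2.minAreaRect((a[:,:2]*1000).astype(np.float32)))
E
```

```text
scene eraser 0.57 [232 176 256 201] rect [ 385. -218.] [28. 60.] 88 z [0.004 0.015 0.019] col [228 186 162]
scene bottle 0.67 [254 251 272 278] rect [ 599. -111.] [39. 28.] 80 z [0.004 0.037 0.068] col [184 142 120]
scene clip 0.71 [153 262 168 281] rect [ 648. -298.] [52. 18.] 66 z [0.004 0.016 0.044] col [133 137  51]
scene clip 0.56 [194 269 207 293] rect [ 654. -216.] [45. 20.] 8 z [0.004 0.016 0.044] col [65 65 67]
scene clip 0.54 [213 299 233 314] rect [ 701. -150.] [37. 31.] 80 z [0.004 0.016 0.036] col [ 75 148  55]
scene tape 0.74 [163 199 185 220] rect [ 488. -342.] [48. 46.] 67 z [0.004 0.018 0.023] col [131 202 224]
scene varnish 0.54 [288 202 302 227] rect [432. -89.] [75. 30.] 21 z [0.004 0.029 0.066] col [ 67  52 137]
scene stick 0.68 [222 226 244 249] rect [ 524. -195.] [22. 65.] 78 z [0.004 0.01  0.014] col [224 201 188]
side eraser 0.98 [278 348 309 378] rect [ 384. -215.] [58. 26.] 2 z [0.004 0.016 0.019] col [227 179 146]
side bottle 0.63 [349 242 365 269] rect [ 596. -104.] [24. 26.] 55 z [0.005 0.039 0.069] col [201 154 127]
side clip 0.77 [401 247 422 269] rect
[... 241 characters left out ...]
0.003 0.017 0.045] col [63 65 74]
side tape 0.67 [370 376 400 408] rect [ 485. -340.] [47. 46.] 58 z [0.004 0.02  0.022] col [154 223 238]
side varnish 0.56 [283 273 297 299] rect [451. -83.] [21. 27.] 74 z [0.005 0.03  0.064] col [ 75  56 147]
side stick 0.67 [334 307 372 327] rect [ 525. -193.] [27. 57.] 68 z [0.004 0.011 0.014] col [224 197 181]
9659 [0.40000613 0.10004663 0.01900141] [0.94997935 0.59745532 0.0599897 ] ((675.0130004882812, 348.74932861328125), (497.28466796875, 549.9966430664062), 89.98657989501953)
3187 [0.40000613 0.1001434  0.03400134] [0.9151802  0.58988434 0.0449973 ] ((536.969482421875, 222.41091918945312), (360.7049865722656, 696.4556884765625), 47.644805908203125)
```

```bash
cat >> h.py <<'E'
def go(x,y,z,jaw):
    """rows values to reach TCP x,y,z (m) with jaw (tool y) world yaw deg, tool down"""
    s=bot.read_state(); r=R.from_rotvec(s['tcp_rot']); j=np.radians(jaw)
    ty=np.array([np.cos(j),np.sin(j),0]);tz=np.array([0,0,-1.]);T=R.from_matrix(np.c_[np.cross(ty,tz),ty,tz])
    d=r.inv().apply(np.array([x,y,z])-s['tool_pos']); a=np.degrees((r.inv()*T).as_rotvec())
    print('dx,dy,dz',d.round(4),'ax,ay,az',a.round(1))
E
python3 - <<'E'
from h import *
p=np.load('p.npy')
c0=np.array([.56,.15])
m=(abs(p[:,0]-.56)<.3)&(p[:,1]>-.05)&(p[:,1]<.45)&(p[:,2]>.015)&(p[:,2]<.2)
q=p[m]
# occupancy connected comps
g=((q[:,:2]-[.26,-.05])/.004).astype(int);I=np.zeros((151,126),np.uint8);I[g[:,0],g[:,1]]=1
I=cv2.morphologyEx(I,cv2.MORPH_CLOSE,np.ones((5,5)))
n,l,st,ce=cv2.connectedComponentsWithStats(I)
for i in range(1,n):
    if st[i,4]>100:
        a=q[l[g[:,0],g[:,1]]==i]
        print(i,st[i],cv2.minAreaRect((a[:,:2]*1000).astype(np.float32)),a[:,2].max())
        b=a[(a[:,2]>.034)&(a[:,2]<.046)]
        print('  rim',len(b),cv2.minAreaRect((b[:,:2]*1000).astype(np.float32)))
go(.55,.1,.2,90);go(.385,-.217,.12,90)
print(bot.read_state()['tool_pos'])
E
```

```text
1 [  28   28   66   70 3840] ((510.9383850097656, 193.5767364501953), (255.43544006347656, 242.91282653808594), 5.2408223152160645) 0.0837879432023898
  rim 4231 ((509.6650695800781, 194.8485107421875), (234.53697204589844, 223.94602966308594), 5.493152141571045)
2 [   4  130   67   21 1333] ((820.9384155273438, 100.12454986572266), (78.09011840820312, 265.7923889160156), 0.006877481937408447) 0.03325948927348821
  rim 0 ((0.0, 0.0), (0.0, 0.0), 0.0)
dx,dy,dz [-0.5066 -0.4386  0.0313] ax,ay,az [  0.    0.  -14.7]
dx,dy,dz [-0.4275 -0.7871  0.1113] ax,ay,az [  0.    0.  -14.7]
[0.17144081 0.65287594 0.23134636]
```

```bash
W='{"dx":-0.5066,"dy":-0.4386,"dz":0.03,"az":-14.7}'; python3 -m inch '[{"dx":-0.507,"dy":-0.439,"dz":0.03,"az":-15},{"dx":-0.507,"dy":-0.439,"dz":0.03,"az":-15},{"dx":-0.507,"dy":-0.439,"dz":0.03,"az":-15},{"dx":-0.507,"dy":-0.439,"dz":0.03,"az":-15},{"dx":-0.507,"dy":-0.439,"dz":0.03,"az":-15},{"dx":-0.507,"dy":-0.439,"dz":0.03,"az":-15},{"dx":-0.507,"dy":-0.439,"dz":0.03,"az":-15},{"dx":-0.507,"dy":-0.439,"dz":0.03,"az":-15},{"dx":-0.507,"dy":-0.439,"dz":0.03,"az":-15},{"dx":-0.507,"dy":-0.439,"dz":0.03,"az":-15},{"dx":-0.43,"dy":-0.787,"dz":0.1,"az":-15},{"dx":-0.43,"dy":-0.787,"dz":0.1,"az":-15},{"dx":-0.43,"dy":-0.787,"dz":0.1,"az":-15},{"dx":-0.43,"dy":-0.787,"dz":0.1,"az":-15},{"dx":-0.43,"dy":-0.787,"dz":0.1,"az":-15},{"dx":-0.43,"dy":-0.787,"dz":0.1,"az":-15},{"dx":-0.43,"dy":-0.787,"dz":0.1,"az":-15},{"dx":-0.43,"dy":-0.787,"dz":0.1,"az":-15}]'
python3 - <<'E'
from h import *
s=bot.read_state();print(s)
im,d=bot.read_camera('wrist');cv2.imwrite('pics/w1.png',im)
c=bot.get_calibration('wrist');print(c)
E
```

```text
{'time': 0.8, 'q': array([ 1.27711293e+00,  2.63826084e-01,  1.60396899e+00, -1.79583377e-05,
        1.27370500e+00, -3.68782467e-02]), 'joint_vel': array([ 2.19205127e-03,  9.32303729e-04, -4.17192184e-04, -6.39499225e-04,
       -5.26840224e-04,  4.44431791e-05]), 'joint_torque': array([ 1.16050156e-03, -5.14973617e+01, -3.67699420e+01,  1.38700198e-04,
        4.70785963e-04,  2.29556201e-05]), 'tool_pos': array([0.17144081, 0.65287594, 0.23134636]), 'tcp_rot': array([4.02268735e-01, 3.11569930e+00, 1.39006122e-04]), 'wrist_force': array([-0.20851224, -0.24732132, -1.1360519 ]), 'torque': array([-7.06466769e-05,  1.28785383e-02, -9.49952190e-03]), 'width': 0.9989504779992574}
{'intrinsics': array([[371.64829954,   0.        , 322.85600699],
       [  0.        , 371.64829954, 244.06960606],
       [  0.        ,   0.        ,   1.        ]]), 'view': array([[ 2.54492789e-01,  9.67074325e-01,  8.18912953e-04,
        -6.74256140e-01],
       [ 9.33886766e-01, -2.45978996e-01,  2.59518483e-01,
        -3.30111754e-02],
       [ 2.51175097e-01, -6.52808106e-02, -9.65737794e-01,
         3.78294781e-01],
       [ 0.00000000e+00,  0.00000000e+00,  0.00000000e+00,
         1.00000000e+00]])}invalid input at $[0]: expected keys dx, dy, dz, ax, ay, az, fingers
```

View pics/w1.png

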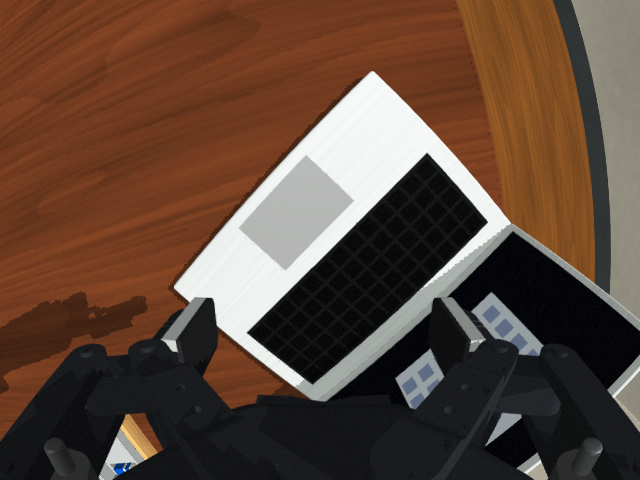

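The picture shows only the laptop, because the call was refused: every row needs all seven keys. I'll retype it.

```bash
python3 -m inch '[{"dx":-0.507,"dy":-0.439,"dz":0.03,"ax":0,"ay":0,"az":-15,"fingers":1},{"dx":-0.507,"dy":-0.439,"dz":0.03,"ax":0,"ay":0,"az":-15,"fingers":1},{"dx":-0.507,"dy":-0.439,"dz":0.03,"ax":0,"ay":0,"az":-15,"fingers":1},{"dx":-0.507,"dy":-0.439,"dz":0.03,"ax":0,"ay":0,"az":-15,"fingers":1},{"dx":-0.507,"dy":-0.439,"dz":0.03,"ax":0,"ay":0,"az":-15,"fingers":1},{"dx":-0.507,"dy":-0.439,"dz":0.03,"ax":0,"ay":0,"az":-15,"fingers":1},{"dx":-0.507,"dy":-0.439,"dz":0.03,"ax":0,"ay":0,"az":-15,"fingers":1},{"dx":-0.507,"dy":-0.439,"dz":0.03,"ax":0,"ay":0,"az":-15,"fingers":1},{"dx":-0.507,"dy":-0.439,"dz":0.03,"ax":0,"ay":0,"az":-15,"fingers":1},{"dx":-0.43,"dy":-0.787,"dz":0.1,"ax":0,"ay":0,"az":-15,"fingers":0.1},{"dx":-0.43,"dy":-0.787,"dz":0.1,"ax":0,"ay":0,"az":-15,"fingers":0.1},{"dx":-0.43,"dy":-0.787,"dz":0.1,"ax":0,"ay":0,"az":-15,"fingers":0.1},{"dx":-0.43,"dy":-0.787,"dz":0.1,"ax":0,"ay":0,"az":-15,"fingers":0.1},{"dx":-0.43,"dy":-0.787,"dz":0.1,"ax":0,"ay":0,"az":-15,"fingers":0.1},{"dx":-0.43,"dy":-0.787,"dz":0.1,"ax":0,"ay":0,"az":-15,"fingers":0.1},{"dx":-0.43,"dy":-0.787,"dz":0.1,"ax":0,"ay":0,"az":-15,"fingers":0.1},{"dx":-0.43,"dy":-0.787,"dz":0.1,"ax":0,"ay":0,"az":-15,"fingers":0.1},{"dx":-0.43,"dy":-0.787,"dz":0.1,"ax":0,"ay":0,"az":-15,"fingers":0.1}]' 40
python3 - <<'E'
from h import *
s=bot.read_state();print(s['time'],s['q'],s['tool_pos'],s['width'])
im,d=bot.read_camera('wrist');cv2.imwrite('pics/w2.png',im)
E
```

```text
time: 3.1
tool_pos: [0.3875, -0.2173, 0.1314]
tcp_rot: [-0.006, 3.141, 0.001]
wrist_force: [-0.3, -0.6, -0.2]
width: 0.552
3.1 [-5.67741957e-01 -9.20617532e-02  2.18284147e+00  6.57182416e-04
  1.05096078e+00 -2.14273316e+00] [ 0.38745899 -0.21734799  0.13139157] 0.5523865909565918
```

View pics/w2.png

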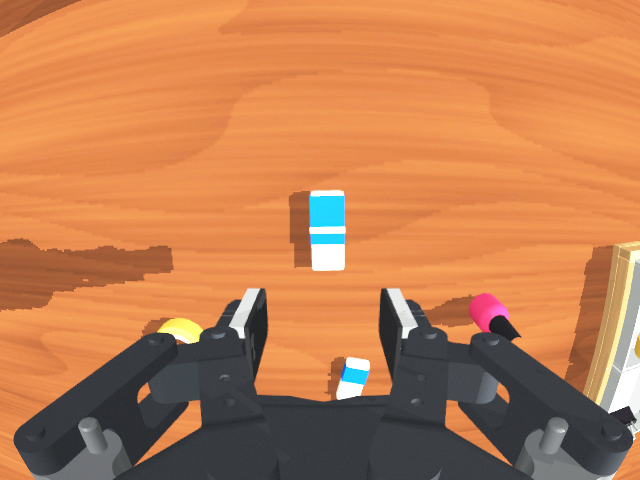

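The eraser is upright in view at (327,230), centred between the jaws with its long side square to them. The stick (352,378), varnish (490,315) and tape (180,330) are clear of it.

```bash
cat >> h.py <<'E'
def wcloud(d):
    c=bot.get_calibration('wrist');K=c['intrinsics'];V=np.linalg.inv(c['view'])
    v,u=np.mgrid[:480,:640];x=(u-K[0,2])/K[0,0];y=(v-K[1,2])/K[1,1];r=np.hypot(x,y)+1e-9
    k=np.tan(np.minimum(r,1.5))/r
    w=np.stack([x*k*d,y*k*d,d],-1)@V[:3,:3].T+V[:3,3]; w[d==0]=np.nan; return w
def near(thing,zlo,zhi):
    im,d=bot.read_camera('wrist');w=wcloud(d)
    for m in bot.masks_of('wrist',thing+'_center'):
        q=w[m['region']];q=q[np.isfinite(q[:,0])]
        t=q[(q[:,2]>zlo)&(q[:,2]<zhi)]
        if m['p']>.3 and len(t)>20:
            print(thing,round(m['p'],2),np.round(m['box']).astype(int),'z98',np.percentile(q[:,2],98).round(4),'rect',cv2.minAreaRect((t[:,:2]*1000).astype(np.float32)),'col',im[m['region']].mean(0).astype(int))
    return im
E
python3 - <<'E'
from h import *
near('eraser',.008,.02)
E
```

```text
eraser 0.88 [308 190 346 269] z98 0.0165 rect ((382.0660400390625, -214.46116638183594), (57.21997833251953, 24.872535705566406), 1.1890203952789307) col [254 232 141]
```

```bash
python3 -m inch '[{"dx":0.005,"dy":0.002,"dz":0.06,"ax":0,"ay":0,"az":-1,"fingers":0},{"dx":0.005,"dy":0.002,"dz":0.1,"ax":0,"ay":0,"az":-1,"fingers":0},{"dx":0.005,"dy":0.002,"dz":0.118,"ax":0,"ay":0,"az":-1,"fingers":0},{"dx":0.005,"dy":0.002,"dz":0.128,"ax":0,"ay":0,"az":-1,"fingers":0},{"dx":0.005,"dy":0.002,"dz":0.13,"ax":0,"ay":0,"az":-1,"fingers":0},{"dx":0.005,"dy":0.002,"dz":0.13,"ax":0,"ay":0,"az":-1,"fingers":0}]'
python3 -m inch '[{"dx":0,"dy":0,"dz":0,"ax":0,"ay":0,"az":0,"fingers":-1},{"dx":0,"dy":0,"dz":0,"ax":0,"ay":0,"az":0,"fingers":-1},{"dx":0,"dy":0,"dz":0,"ax":0,"ay":0,"az":0,"fingers":-1},{"dx":0,"dy":0,"dz":0,"ax":0,"ay":0,"az":0,"fingers":-1},{"dx":0,"dy":0,"dz":0,"ax":0,"ay":0,"az":0,"fingers":-1},{"dx":0,"dy":0,"dz":0,"ax":0,"ay":0,"az":0,"fingers":-1}]' 35
python3 -c "
from h import *
go(.434,.243,.11,95)
go(.434,.243,.015,95)"
```

```text
time: 4.0
tool_pos: [0.384, -0.2147, 0.0024]
tcp_rot: [-0.039, 3.139, -0.001]
wrist_force: [0.1, -0.5, -0.6]
width: 0.503
time: 4.75
tool_pos: [0.3851, -0.2154, 0.0036]
tcp_rot: [-0.039, 3.137, -0.003]
wrist_force: [0.2, 1.5, 6.5]
width: 0.265
dx,dy,dz [-0.0607  0.4568 -0.1071] ax,ay,az [-0.1  0.2 -3.6]
dx,dy,dz [-0.0603  0.457  -0.0121] ax,ay,az [-0.1  0.2 -3.6]
```

```bash
python3 -m inch '[{"dx":0,"dy":0,"dz":-0.06,"ax":0,"ay":0,"az":0,"fingers":-1},{"dx":0,"dy":0,"dz":-0.12,"ax":0,"ay":0,"az":0,"fingers":-1},{"dx":-0.03,"dy":0.05,"dz":-0.12,"ax":0,"ay":0,"az":0,"fingers":-1},{"dx":-0.06,"dy":0.11,"dz":-0.12,"ax":0,"ay":0,"az":-2,"fingers":-1},{"dx":-0.08,"dy":0.17,"dz":-0.12,"ax":0,"ay":0,"az":-4,"fingers":-1},{"dx":-0.08,"dy":0.23,"dz":-0.12,"ax":0,"ay":0,"az":-4,"fingers":-1},{"dx":-0.08,"dy":0.29,"dz":-0.12,"ax":0,"ay":0,"az":-4,"fingers":-1},{"dx":-0.07,"dy":0.35,"dz":-0.12,"ax":0,"ay":0,"az":-4,"fingers":-1},{"dx":-0.061,"dy":0.41,"dz":-0.12,"ax":0,"ay":0,"az":-4,"fingers":-1},{"dx":-0.061,"dy":0.457,"dz":-0.12,"ax":0,"ay":0,"az":-4,"fingers":-1},{"dx":-0.061,"dy":0.457,"dz":-0.12,"ax":0,"ay":0,"az":-4,"fingers":-1},{"dx":-0.061,"dy":0.457,"dz":-0.12,"ax":0,"ay":0,"az":-4,"fingers":-1}]'
python3 - <<'E'
from h import *
im,d=bot.read_camera('wrist');cv2.imwrite('pics/w3.png',im)
go(.434,.243,.016,95)
E
```

```text
time: 6.25
tool_pos: [0.4339, 0.2428, 0.1225]
tcp_rot: [-0.15, 3.135, -0.005]
wrist_force: [-0.2, 0.6, -1.1]
width: 0.27
dx,dy,dz [0.0003 0.0011 0.1066] ax,ay,az [-0.2  0.2  0.4]
```

View pics/w3.png

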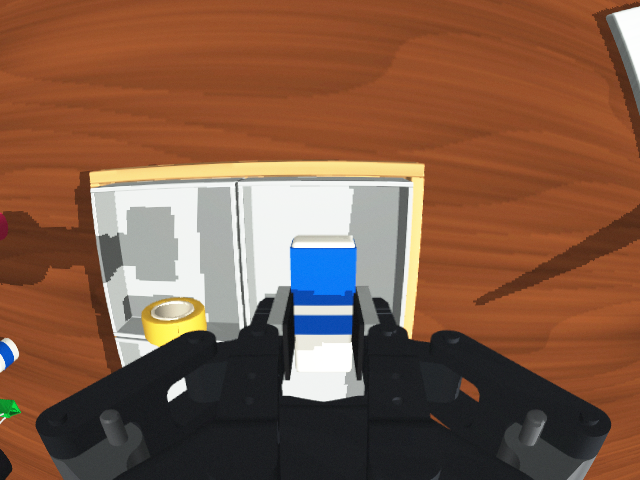

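Eraser held at (323,300), centred over its bin, which spans columns 243–412. Lowering it now.

```bash
python3 -m inch '[{"dx":0,"dy":0.001,"dz":0.05,"ax":0,"ay":0,"az":0,"fingers":-1},{"dx":0,"dy":0.001,"dz":0.08,"ax":0,"ay":0,"az":0,"fingers":-1},{"dx":0,"dy":0.001,"dz":0.095,"ax":0,"ay":0,"az":0,"fingers":-1},{"dx":0,"dy":0.001,"dz":0.102,"ax":0,"ay":0,"az":0,"fingers":-1},{"dx":0,"dy":0.001,"dz":0.106,"ax":0,"ay":0,"az":0,"fingers":-1},{"dx":0,"dy":0.001,"dz":0.107,"ax":0,"ay":0,"az":0,"fingers":-1},{"dx":0,"dy":0.001,"dz":0.107,"ax":0,"ay":0,"az":0,"fingers":-1}]'
python3 -m inch '[{"dx":0,"dy":0,"dz":0,"ax":0,"ay":0,"az":0,"fingers":-0.2},{"dx":0,"dy":0,"dz":0,"ax":0,"ay":0,"az":0,"fingers":-0.1},{"dx":0,"dy":0,"dz":0,"ax":0,"ay":0,"az":0,"fingers":0},{"dx":0,"dy":0,"dz":-0.02,"ax":0,"ay":0,"az":0,"fingers":0},{"dx":0,"dy":0,"dz":-0.07,"ax":0,"ay":0,"az":0,"fingers":0},{"dx":0,"dy":0,"dz":-0.12,"ax":0,"ay":0,"az":0,"fingers":0}]'
python3 - <<'E'
from h import *
near('eraser',.018,.035)
go(.485,-.25,.13,90)
go(.486,-.341,.13,90)
E
```

```text
time: 7.18
tool_pos: [0.4349, 0.2433, 0.0163]
tcp_rot: [-0.148, 3.134, -0.004]
wrist_force: [-0.2, 0.3, -0.2]
width: 0.269
time: 7.92
tool_pos: [0.4337, 0.2433, 0.1371]
tcp_rot: [-0.148, 3.135, -0.005]
wrist_force: [0.6, 0.2, -0.1]
width: 0.496
eraser 0.84 [299 198 342 276] z98 0.0362 rect ((437.5949401855469, 245.02891540527344), (57.69330978393555, 27.03016471862793), 5.854923725128174) col [247 183 124]
dx,dy,dz [ 0.0009 -0.498   0.012 ] ax,ay,az [0.2 0.9 5.4]
dx,dy,dz [ 0.0084 -0.5887  0.0117] ax,ay,az [0.2 0.9 5.4]
```

Run:
```python
from h import *
im,d=bot.read_camera('wrist');w=wcloud(d)
print(np.round(w[200:280:8,320],4))
cv2.imwrite('pics/w4.png',im)
```

```text
[[0.41   0.2398 0.0252]
 [0.4158 0.2403 0.024 ]
 [0.4216 0.2409 0.0238]
 [0.4272 0.2414 0.0247]
 [0.4334 0.2419 0.0234]
 [0.4393 0.2425 0.0232]
 [0.4455 0.2431 0.0226]
 [0.4513 0.2436 0.0236]
 [0.4573 0.2441 0.024 ]
 [0.4688 0.2451 0.0096]]
```

View pics/w4.png

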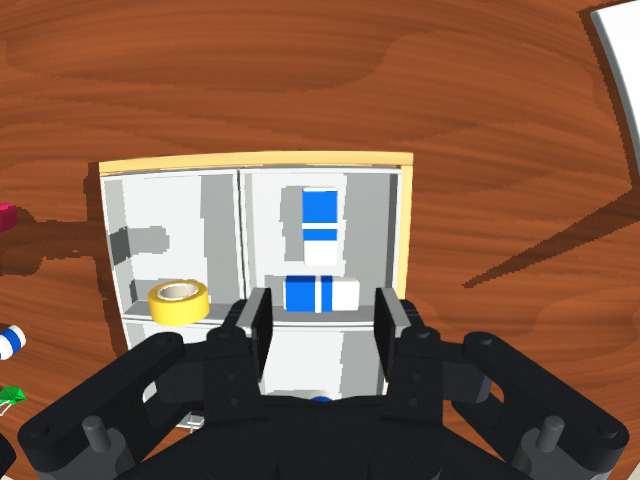

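Eraser lies flat at (320,227) beside the sample, with its top at about 24 mm. Next, the tape.

```bash
python3 -m inch '[{"dx":0.008,"dy":-0.589,"dz":0.01,"ax":0,"ay":1,"az":5,"fingers":0.6},{"dx":0.008,"dy":-0.589,"dz":0.01,"ax":0,"ay":1,"az":5,"fingers":0.6},{"dx":0.008,"dy":-0.589,"dz":0.01,"ax":0,"ay":1,"az":5,"fingers":0.6},{"dx":0.008,"dy":-0.589,"dz":0.01,"ax":0,"ay":1,"az":5,"fingers":0.6},{"dx":0.008,"dy":-0.589,"dz":0.01,"ax":0,"ay":1,"az":5,"fingers":0.6},{"dx":0.008,"dy":-0.589,"dz":0.01,"ax":0,"ay":1,"az":5,"fingers":0.6},{"dx":0.008,"dy":-0.589,"dz":0.01,"ax":0,"ay":1,"az":5,"fingers":0.6},{"dx":0.008,"dy":-0.589,"dz":0.01,"ax":0,"ay":1,"az":5,"fingers":0.6},{"dx":0.008,"dy":-0.589,"dz":0.01,"ax":0,"ay":1,"az":5,"fingers":0.6},{"dx":0.008,"dy":-0.589,"dz":0.01,"ax":0,"ay":1,"az":5,"fingers":0.6},{"dx":0.008,"dy":-0.589,"dz":0.01,"ax":0,"ay":1,"az":5,"fingers":0.6},{"dx":0.008,"dy":-0.589,"dz":0.01,"ax":0,"ay":1,"az":5,"fingers":0.6}]'
python3 - <<'E'
from h import *
near('tape',.012,.026)
go(.486,-.341,.003,90)
E
```

```text
time: 9.57
tool_pos: [0.484, -0.3403, 0.1287]
tcp_rot: [0.012, -3.134, -0.004]
wrist_force: [-1.2, -0.3, -0.6]
width: 0.799
tape 0.83 [288 207 358 271] z98 0.0211 rect ((484.3589172363281, -340.46295166015625), (46.80467987060547, 47.0653190612793), 88.58704376220703) col [182 250 253]
dx,dy,dz [-0.0024 -0.0011  0.1264] ax,ay,az [ 0.1 -0.4  0.5]
```

```bash
python3 -m inch '[{"dx":0,"dy":0,"dz":0.06,"ax":0,"ay":0,"az":0,"fingers":0.6},{"dx":0,"dy":0,"dz":0.1,"ax":0,"ay":0,"az":0,"fingers":0.6},{"dx":0,"dy":0,"dz":0.117,"ax":0,"ay":0,"az":0,"fingers":0.6},{"dx":0,"dy":0,"dz":0.126,"ax":0,"ay":0,"az":0,"fingers":0.6},{"dx":0,"dy":0,"dz":0.127,"ax":0,"ay":0,"az":0,"fingers":0.6},{"dx":0,"dy":0,"dz":0.127,"ax":0,"ay":0,"az":0,"fingers":-1},{"dx":0,"dy":0,"dz":0.127,"ax":0,"ay":0,"az":0,"fingers":-1},{"dx":0,"dy":0,"dz":0.127,"ax":0,"ay":0,"az":0,"fingers":-1},{"dx":0,"dy":0,"dz":0.127,"ax":0,"ay":0,"az":0,"fingers":-1},{"dx":0,"dy":0,"dz":0.127,"ax":0,"ay":0,"az":0,"fingers":-1},{"dx":0,"dy":0,"dz":0.127,"ax":0,"ay":0,"az":0,"fingers":-1}]' 35
python3 -c "
from h import *
go(.444,.132,.12,95)"
```

```text
time: 11.05
tool_pos: [0.485, -0.3411, 0.0043]
tcp_rot: [0.013, -3.138, 0.001]
wrist_force: [-0.6, 0.4, 6.3]
width: 0.535
dx,dy,dz [ 0.0374  0.4734 -0.1157] ax,ay,az [-0.  -0.2 -4.5]
```

```bash
python3 -m inch '[{"dx":0,"dy":0,"dz":-0.06,"ax":0,"ay":0,"az":0,"fingers":-1},{"dx":0,"dy":0,"dz":-0.12,"ax":0,"ay":0,"az":0,"fingers":-1},{"dx":0.01,"dy":0.06,"dz":-0.12,"ax":0,"ay":0,"az":-4,"fingers":-1},{"dx":0.037,"dy":0.473,"dz":-0.12,"ax":0,"ay":0,"az":-4.5,"fingers":-1},{"dx":0.037,"dy":0.473,"dz":-0.12,"ax":0,"ay":0,"az":-4.5,"fingers":-1},{"dx":0.037,"dy":0.473,"dz":-0.12,"ax":0,"ay":0,"az":-4.5,"fingers":-1},{"dx":0.037,"dy":0.473,"dz":-0.12,"ax":0,"ay":0,"az":-4.5,"fingers":-1},{"dx":0.037,"dy":0.473,"dz":-0.12,"ax":0,"ay":0,"az":-4.5,"fingers":-1},{"dx":0.037,"dy":0.473,"dz":-0.12,"ax":0,"ay":0,"az":-4.5,"fingers":-1},{"dx":0.037,"dy":0.473,"dz":-0.12,"ax":0,"ay":0,"az":-4.5,"fingers":-1},{"dx":0.037,"dy":0.473,"dz":-0.12,"ax":0,"ay":0,"az":-4.5,"fingers":-1},{"dx":0.037,"dy":0.473,"dz":-0.12,"ax":0,"ay":0,"az":-4.5,"fingers":-1},{"dx":0.037,"dy":0.473,"dz":-0.12,"ax":0,"ay":0,"az":-4.5,"fingers":-1}]'
python3 - <<'E'
from h import *
im,d=bot.read_camera('wrist');cv2.imwrite('pics/w5.png',im)
go(.442,.132,.0165,95)
E
```

```text
time: 12.68
tool_pos: [0.4445, 0.1305, 0.1243]
tcp_rot: [0.134, -3.135, 0.001]
wrist_force: [0.7, 0.5, -0.3]
width: 0.538
dx,dy,dz [0.002  0.0018 0.1078] ax,ay,az [-0.  -0.2 -0.1]
```

View pics/w5.png

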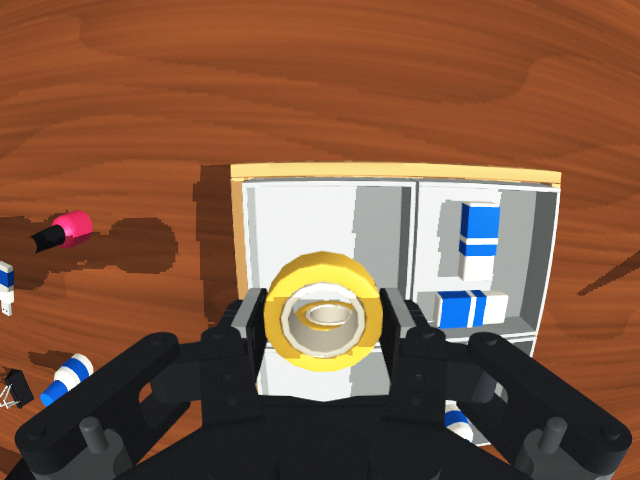

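Tape held at (323,310), with the standing sample seen through its hole. The bin walls at columns 250 and 412 leave room on both sides.

```bash
python3 -m inch '[{"dx":0.002,"dy":0.003,"dz":0.05,"ax":0,"ay":0,"az":0,"fingers":-1},{"dx":0.002,"dy":0.003,"dz":0.08,"ax":0,"ay":0,"az":0,"fingers":-1},{"dx":0.002,"dy":0.003,"dz":0.095,"ax":0,"ay":0,"az":0,"fingers":-1},{"dx":0.002,"dy":0.003,"dz":0.103,"ax":0,"ay":0,"az":0,"fingers":-1},{"dx":0.002,"dy":0.003,"dz":0.107,"ax":0,"ay":0,"az":0,"fingers":-1},{"dx":0.002,"dy":0.003,"dz":0.108,"ax":0,"ay":0,"az":0,"fingers":-1},{"dx":0.002,"dy":0.003,"dz":0.108,"ax":0,"ay":0,"az":0,"fingers":-1}]'
python3 -m inch '[{"dx":0,"dy":0,"dz":0,"ax":0,"ay":0,"az":0,"fingers":0.2},{"dx":0,"dy":0,"dz":0,"ax":0,"ay":0,"az":0,"fingers":0.3},{"dx":0,"dy":0,"dz":0,"ax":0,"ay":0,"az":0,"fingers":0.35},{"dx":0,"dy":0,"dz":0,"ax":0,"ay":0,"az":0,"fingers":0.35},{"dx":0,"dy":0,"dz":-0.02,"ax":0,"ay":0,"az":0,"fingers":0.35},{"dx":0,"dy":0,"dz":-0.07,"ax":0,"ay":0,"az":0,"fingers":0.35},{"dx":0,"dy":0,"dz":-0.13,"ax":0,"ay":0,"az":0,"fingers":0.35},{"dx":0,"dy":0,"dz":-0.13,"ax":0,"ay":0,"az":0,"fingers":0.35}]'
python3 - <<'E'
from h import *
near('tape',.02,.04)
go(.597,-.108,.15,90)
E
```

```text
time: 13.6
tool_pos: [0.4426, 0.1334, 0.017]
tcp_rot: [0.134, -3.136, 0.0]
wrist_force: [0.0, 0.1, -0.3]
width: 0.535
time: 14.6
tool_pos: [0.4474, 0.1346, 0.1529]
tcp_rot: [-0.134, 3.129, 0.003]
wrist_force: [-0.2, 0.3, -0.0]
width: 0.676
tape 0.7 [290 194 354 254] z98 0.0299 rect ((438.0002746582031, 132.17909240722656), (46.077640533447266, 47.037261962890625), 1.4411545991897583) col [134 234 243]
dx,dy,dz [-0.1325 -0.2538 -0.0024] ax,ay,az [ 0.  -0.   4.9]
```

```bash
python3 -m inch '[{"dx":-0.132,"dy":-0.254,"dz":0,"ax":0,"ay":0,"az":5,"fingers":0.2},{"dx":-0.132,"dy":-0.254,"dz":0,"ax":0,"ay":0,"az":5,"fingers":0.2},{"dx":-0.132,"dy":-0.254,"dz":0,"ax":0,"ay":0,"az":5,"fingers":0.2},{"dx":-0.132,"dy":-0.254,"dz":0,"ax":0,"ay":0,"az":5,"fingers":0.2},{"dx":-0.132,"dy":-0.254,"dz":0,"ax":0,"ay":0,"az":5,"fingers":0.2},{"dx":-0.132,"dy":-0.254,"dz":0,"ax":0,"ay":0,"az":5,"fingers":0.2},{"dx":-0.132,"dy":-0.254,"dz":0,"ax":0,"ay":0,"az":5,"fingers":0.2}]'
python3 - <<'E'
from h import *
im=near('bottle',.06,.08);cv2.imwrite('pics/w6.png',im)
near('bottle',.02,.08)
go(.597,-.108,.005,90)
E
```

```text
time: 15.58
tool_pos: [0.5947, -0.1076, 0.1451]
tcp_rot: [-0.004, -3.137, -0.002]
wrist_force: [0.7, -0.4, -0.3]
width: 0.602
bottle 0.73 [314 216 350 273] z98 0.0681 rect ((596.35400390625, -102.3665542602539), (16.772722244262695, 17.126140594482422), 77.97067260742188) col [242 196 123]
bottle 0.63 [313 214 348 270] z98 0.0681 rect ((594.1856689453125, -102.63378143310547), (22.73318099975586, 27.162790298461914), 0.09597832709550858) col [240 191 119]
dx,dy,dz [-0.0015 -0.0011  0.1421] ax,ay,az [ 0.  -0.1 -0. ]
```

View pics/w6.png

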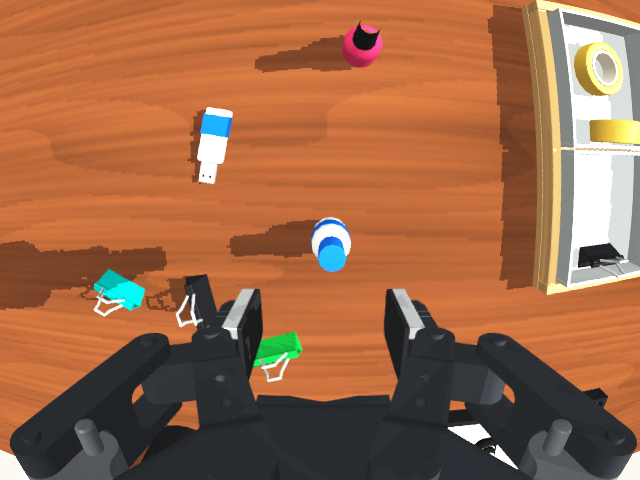

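Bottle stands at (331,245), centred between the jaws, and the tape lies flat in its bin (600,70). The green clip (277,350) and black clip (200,300) stay outside the jaws.

```bash
python3 -m inch '[{"dx":-0.001,"dy":0.005,"dz":0.04,"ax":0,"ay":0,"az":0,"fingers":0.2},{"dx":-0.001,"dy":0.005,"dz":0.08,"ax":0,"ay":0,"az":0,"fingers":0.2},{"dx":-0.001,"dy":0.005,"dz":0.115,"ax":0,"ay":0,"az":0,"fingers":0.2},{"dx":-0.001,"dy":0.005,"dz":0.133,"ax":0,"ay":0,"az":0,"fingers":0.2},{"dx":-0.001,"dy":0.005,"dz":0.141,"ax":0,"ay":0,"az":0,"fingers":0.2},{"dx":-0.001,"dy":0.005,"dz":0.141,"ax":0,"ay":0,"az":0,"fingers":0.2},{"dx":-0.001,"dy":0.005,"dz":0.141,"ax":0,"ay":0,"az":0,"fingers":-1},{"dx":-0.001,"dy":0.005,"dz":0.141,"ax":0,"ay":0,"az":0,"fingers":-1},{"dx":-0.001,"dy":0.005,"dz":0.141,"ax":0,"ay":0,"az":0,"fingers":-1},{"dx":-0.001,"dy":0.005,"dz":0.141,"ax":0,"ay":0,"az":0,"fingers":-1},{"dx":-0.001,"dy":0.005,"dz":0.141,"ax":0,"ay":0,"az":0,"fingers":-1},{"dx":-0.001,"dy":0.005,"dz":0.141,"ax":0,"ay":0,"az":0,"fingers":-1}]' 35
python3 -c "
from h import *
go(.547,.253,.16,95)"
```

```text
time: 17.27
tool_pos: [0.598, -0.1023, 0.0078]
tcp_rot: [0.001, 3.14, -0.0]
wrist_force: [0.3, 0.3, 5.9]
width: 0.312
dx,dy,dz [ 0.051   0.3552 -0.1523] ax,ay,az [-0.   0.1 -5. ]
```

```bash
python3 -m inch '[{"dx":0,"dy":0,"dz":-0.04,"ax":0,"ay":0,"az":0,"fingers":-1},{"dx":0,"dy":0,"dz":-0.1,"ax":0,"ay":0,"az":0,"fingers":-1},{"dx":0.01,"dy":0.04,"dz":-0.15,"ax":0,"ay":0,"az":0,"fingers":-1},{"dx":0.02,"dy":0.1,"dz":-0.152,"ax":0,"ay":0,"az":-2,"fingers":-1},{"dx":0.03,"dy":0.15,"dz":-0.152,"ax":0,"ay":0,"az":-4,"fingers":-1},{"dx":0.04,"dy":0.2,"dz":-0.152,"ax":0,"ay":0,"az":-5,"fingers":-1},{"dx":0.051,"dy":0.25,"dz":-0.152,"ax":0,"ay":0,"az":-5,"fingers":-1},{"dx":0.051,"dy":0.3,"dz":-0.152,"ax":0,"ay":0,"az":-5,"fingers":-1},{"dx":0.051,"dy":0.34,"dz":-0.152,"ax":0,"ay":0,"az":-5,"fingers":-1},{"dx":0.051,"dy":0.355,"dz":-0.152,"ax":0,"ay":0,"az":-5,"fingers":-1},{"dx":0.051,"dy":0.355,"dz":-0.152,"ax":0,"ay":0,"az":-5,"fingers":-1},{"dx":0.051,"dy":0.355,"dz":-0.152,"ax":0,"ay":0,"az":-5,"fingers":-1}]'
python3 - <<'E'
from h import *
im,d=bot.read_camera('wrist');cv2.imwrite('pics/w7.png',im)
go(.546,.253,.0203,95)
E
```

```text
time: 18.77
tool_pos: [0.5469, 0.2515, 0.1595]
tcp_rot: [-0.135, 3.138, -0.002]
wrist_force: [0.1, 0.3, -0.2]
width: 0.313
dx,dy,dz [0.001  0.0019 0.1392] ax,ay,az [-0.   0.1 -0.1]
```

View pics/w7.png

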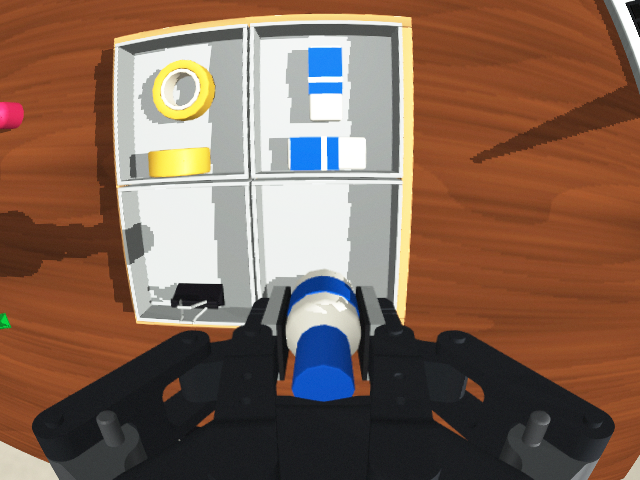

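Bottle held upright at (323,340), with its bin at columns 255–400 below it. The tape and eraser both lie well placed beside their samples.

```bash
python3 -m inch '[{"dx":0.001,"dy":0.002,"dz":0.04,"ax":0,"ay":0,"az":0,"fingers":-1},{"dx":0.001,"dy":0.002,"dz":0.08,"ax":0,"ay":0,"az":0,"fingers":-1},{"dx":0.001,"dy":0.002,"dz":0.11,"ax":0,"ay":0,"az":0,"fingers":-1},{"dx":0.001,"dy":0.002,"dz":0.127,"ax":0,"ay":0,"az":0,"fingers":-1},{"dx":0.001,"dy":0.002,"dz":0.136,"ax":0,"ay":0,"az":0,"fingers":-1},{"dx":0.001,"dy":0.002,"dz":0.139,"ax":0,"ay":0,"az":0,"fingers":-1},{"dx":0.001,"dy":0.002,"dz":0.1395,"ax":0,"ay":0,"az":0,"fingers":-1},{"dx":0.001,"dy":0.002,"dz":0.1395,"ax":0,"ay":0,"az":0,"fingers":-1}]'
python3 -m inch '[{"dx":0,"dy":0,"dz":0,"ax":0,"ay":0,"az":0,"fingers":-0.3},{"dx":0,"dy":0,"dz":0,"ax":0,"ay":0,"az":0,"fingers":-0.1},{"dx":0,"dy":0,"dz":0,"ax":0,"ay":0,"az":0,"fingers":0},{"dx":0,"dy":0,"dz":0,"ax":0,"ay":0,"az":0,"fingers":0},{"dx":0,"dy":0,"dz":-0.02,"ax":0,"ay":0,"az":0,"fingers":0},{"dx":0,"dy":0,"dz":-0.06,"ax":0,"ay":0,"az":0,"fingers":0},{"dx":0,"dy":0,"dz":-0.11,"ax":0,"ay":0,"az":0,"fingers":0},{"dx":0,"dy":0,"dz":-0.15,"ax":0,"ay":0,"az":0,"fingers":0},{"dx":0,"dy":0,"dz":-0.15,"ax":0,"ay":0,"az":0,"fingers":0}]'
python3 - <<'E'
from h import *
near('bottle',.06,.09)
go(.653,-.213,.15,10)
E
```

```text
time: 19.82
tool_pos: [0.5468, 0.2536, 0.0211]
tcp_rot: [-0.134, 3.136, -0.0]
wrist_force: [-0.4, 0.4, -1.3]
width: 0.311
time: 20.95
tool_pos: [0.5498, 0.255, 0.1779]
tcp_rot: [-0.134, 3.126, 0.006]
wrist_force: [0.3, -0.1, 0.3]
width: 0.502
bottle 0.59 [305 200 338 250] z98 0.0766 rect ((542.9857788085938, 251.85325622558594), (17.07393455505371, 17.6619873046875), 70.17584991455078) col [224 165 109]
dx,dy,dz [-0.0659 -0.4741  0.0227] ax,ay,az [ 0.2  0.2 84.9]
```

```bash
python3 -m inch '[{"dx":-0.066,"dy":-0.474,"dz":0.02,"ax":0,"ay":0,"az":10,"fingers":0.4},{"dx":-0.066,"dy":-0.474,"dz":0.02,"ax":0,"ay":0,"az":20,"fingers":0.4},{"dx":-0.066,"dy":-0.474,"dz":0.02,"ax":0,"ay":0,"az":30,"fingers":0.4},{"dx":-0.066,"dy":-0.474,"dz":0.02,"ax":0,"ay":0,"az":40,"fingers":0.4},{"dx":-0.066,"dy":-0.474,"dz":0.02,"ax":0,"ay":0,"az":50,"fingers":0.4},{"dx":-0.066,"dy":-0.474,"dz":0.02,"ax":0,"ay":0,"az":60,"fingers":0.4},{"dx":-0.066,"dy":-0.474,"dz":0.02,"ax":0,"ay":0,"az":70,"fingers":0.4},{"dx":-0.066,"dy":-0.474,"dz":0.02,"ax":0,"ay":0,"az":80,"fingers":0.4},{"dx":-0.066,"dy":-0.474,"dz":0.02,"ax":0,"ay":0,"az":85,"fingers":0.4},{"dx":-0.066,"dy":-0.474,"dz":0.02,"ax":0,"ay":0,"az":85,"fingers":0.4},{"dx":-0.066,"dy":-0.474,"dz":0.02,"ax":0,"ay":0,"az":85,"fingers":0.4}]'
python3 - <<'E'
from h import *
im=near('clip',.004,.024);cv2.imwrite('pics/w8.png',im)
go(.653,-.213,.005,10)
E
```

```text
time: 22.42
tool_pos: [0.6522, -0.2122, 0.1514]
tcp_rot: [2.018, 2.406, 0.005]
wrist_force: [1.2, 0.0, -0.5]
width: 0.7
clip 0.93 [382 136 416 194] z98 0.0453 rect ((698.4031372070312, -149.52610778808594), (19.68790626525879, 41.184566497802734), 17.076162338256836) col [ 94 192  66]
clip 0.72 [280 291 322 346] z98 0.0451 rect ((646.31494140625, -291.76336669921875), (42.454376220703125, 19.590946197509766), 61.623939514160156) col [230 235  51]
clip 0.7 [298 218 353 255] z98 0.0452 rect ((652.5684204101562, -213.0291748046875), (40.91731643676758, 19.02808952331543), 8.593916893005371) col [84 83 83]
dx,dy,dz [-0.0011 -0.0005  0.1472] ax,ay,az [ 0.2 -0.   0. ]
```

View pics/w8.png

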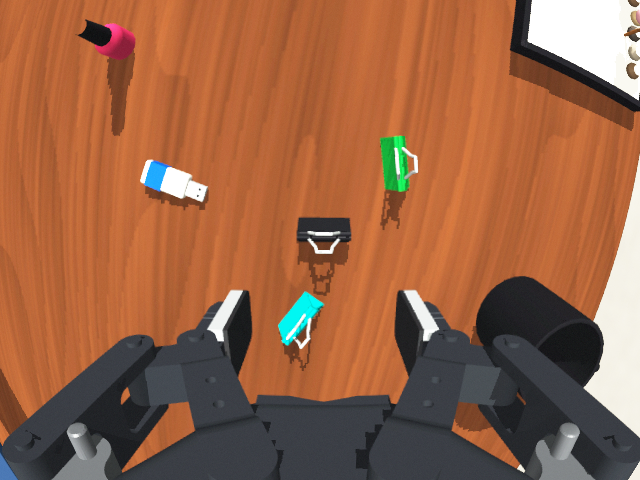

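Black clip at (324,232), square to the jaws. The turquoise clip (300,318) and green clip (397,165) are outside the fingers. I'll check how close the mug is.

```bash
python3 -c "
from h import *
p=np.load('p.npy')
q=p[(p[:,0]>.72)&(p[:,0]<.95)&(p[:,1]>-.42)&(p[:,1]<-.15)&(p[:,2]>.02)&(p[:,2]<.2)]
print(len(q),np.percentile(q,[.5,50,99.5],axis=0).round(3))"
```

```text
5545 [[ 0.808 -0.304  0.021]
 [ 0.852 -0.269  0.066]
 [ 0.922 -0.225  0.098]]
```

```bash
python3 -m inch '[{"dx":0,"dy":0,"dz":0.05,"ax":0,"ay":0,"az":1,"fingers":0.4},{"dx":0,"dy":0,"dz":0.1,"ax":0,"ay":0,"az":1,"fingers":0.4},{"dx":0,"dy":0,"dz":0.13,"ax":0,"ay":0,"az":1,"fingers":0.4},{"dx":0,"dy":0,"dz":0.143,"ax":0,"ay":0,"az":1,"fingers":0.4},{"dx":0,"dy":0,"dz":0.149,"ax":0,"ay":0,"az":1,"fingers":0.4},{"dx":0,"dy":0,"dz":0.149,"ax":0,"ay":0,"az":1,"fingers":0.4},{"dx":0,"dy":0,"dz":0.149,"ax":0,"ay":0,"az":1,"fingers":-1},{"dx":0,"dy":0,"dz":0.149,"ax":0,"ay":0,"az":1,"fingers":-1},{"dx":0,"dy":0,"dz":0.149,"ax":0,"ay":0,"az":1,"fingers":-1},{"dx":0,"dy":0,"dz":0.149,"ax":0,"ay":0,"az":1,"fingers":-1},{"dx":0,"dy":0,"dz":0.149,"ax":0,"ay":0,"az":1,"fingers":-1},{"dx":0,"dy":0,"dz":0.149,"ax":0,"ay":0,"az":1,"fingers":-1}]' 35
python3 -c "
from h import *
go(.558,.143,.13,95)"
```

```text
time: 24.02
tool_pos: [0.6549, -0.2124, 0.0053]
tcp_rot: [2.037, 2.385, 0.007]
wrist_force: [0.7, 0.4, 6.0]
width: 0.463
dx,dy,dz [ 0.3661 -0.0391 -0.1254] ax,ay,az [  0.3   0.4 -86. ]
```

```bash
python3 -m inch '[{"dx":0,"dy":0,"dz":-0.05,"ax":0,"ay":0,"az":0,"fingers":-1},{"dx":0,"dy":0,"dz":-0.11,"ax":0,"ay":0,"az":0,"fingers":-1},{"dx":0.03,"dy":0,"dz":-0.126,"ax":0,"ay":0,"az":-10,"fingers":-1},{"dx":0.08,"dy":-0.01,"dz":-0.126,"ax":0,"ay":0,"az":-20,"fingers":-1},{"dx":0.13,"dy":-0.02,"dz":-0.126,"ax":0,"ay":0,"az":-30,"fingers":-1},{"dx":0.18,"dy":-0.02,"dz":-0.126,"ax":0,"ay":0,"az":-40,"fingers":-1},{"dx":0.23,"dy":-0.03,"dz":-0.126,"ax":0,"ay":0,"az":-50,"fingers":-1},{"dx":0.28,"dy":-0.03,"dz":-0.126,"ax":0,"ay":0,"az":-60,"fingers":-1},{"dx":0.33,"dy":-0.035,"dz":-0.126,"ax":0,"ay":0,"az":-70,"fingers":-1},{"dx":0.36,"dy":-0.039,"dz":-0.126,"ax":0,"ay":0,"az":-80,"fingers":-1},{"dx":0.366,"dy":-0.039,"dz":-0.126,"ax":0,"ay":0,"az":-86,"fingers":-1},{"dx":0.366,"dy":-0.039,"dz":-0.126,"ax":0,"ay":0,"az":-86,"fingers":-1},{"dx":0.366,"dy":-0.039,"dz":-0.126,"ax":0,"ay":0,"az":-86,"fingers":-1}]'
python3 - <<'E'
from h import *
im,d=bot.read_camera('wrist');cv2.imwrite('pics/w9.png',im)
go(.556,.143,.018,95)
E
```

```text
time: 25.65
tool_pos: [0.5581, 0.1425, 0.1306]
tcp_rot: [-0.134, 3.132, -0.001]
wrist_force: [0.0, 0.8, -0.9]
width: 0.47
dx,dy,dz [0.0029 0.0009 0.1126] ax,ay,az [-0.   0.4 -0.1]
```

View pics/w9.png

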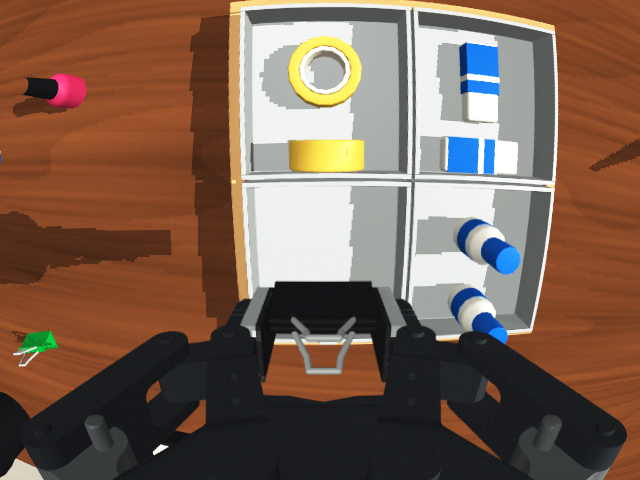

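Clip held at (323,310), spine down and handles up. The tape, eraser and bottle all stand beside their samples.

```bash
python3 -m inch '[{"dx":0.003,"dy":0.001,"dz":0.05,"ax":0,"ay":0,"az":0,"fingers":-1},{"dx":0.003,"dy":0.001,"dz":0.085,"ax":0,"ay":0,"az":0,"fingers":-1},{"dx":0.003,"dy":0.001,"dz":0.1,"ax":0,"ay":0,"az":0,"fingers":-1},{"dx":0.003,"dy":0.001,"dz":0.109,"ax":0,"ay":0,"az":0,"fingers":-1},{"dx":0.003,"dy":0.001,"dz":0.113,"ax":0,"ay":0,"az":0,"fingers":-1},{"dx":0.003,"dy":0.001,"dz":0.113,"ax":0,"ay":0,"az":0,"fingers":-1},{"dx":0.003,"dy":0.001,"dz":0.113,"ax":0,"ay":0,"az":0,"fingers":-1}]'
python3 -m inch '[{"dx":0,"dy":0,"dz":0,"ax":0,"ay":0,"az":0,"fingers":0.05},{"dx":0,"dy":0,"dz":0,"ax":0,"ay":0,"az":0,"fingers":0.2},{"dx":0,"dy":0,"dz":0,"ax":0,"ay":0,"az":0,"fingers":0.25},{"dx":0,"dy":0,"dz":0,"ax":0,"ay":0,"az":0,"fingers":0.25},{"dx":0,"dy":0,"dz":-0.02,"ax":0,"ay":0,"az":0,"fingers":0.25},{"dx":0,"dy":0,"dz":-0.06,"ax":0,"ay":0,"az":0,"fingers":0.25},{"dx":0,"dy":0,"dz":-0.11,"ax":0,"ay":0,"az":0,"fingers":0.25},{"dx":0,"dy":0,"dz":-0.17,"ax":0,"ay":0,"az":0,"fingers":0.25},{"dx":0.05,"dy":0,"dz":-0.19,"ax":0,"ay":0,"az":0,"fingers":0.25},{"dx":0.08,"dy":0,"dz":-0.19,"ax":0,"ay":0,"az":0,"fingers":0.25},{"dx":0.08,"dy":0,"dz":-0.19,"ax":0,"ay":0,"az":0,"fingers":0.25},{"dx":0.08,"dy":0,"dz":-0.19,"ax":0,"ay":0,"az":0,"fingers":0.25}]'
python3 - <<'E'
from h import *
for t,a,b in (('clip',.014,.035),('bottle',.06,.09),('tape',.02,.04),('eraser',.018,.035)): im=near(t,a,b)
cv2.imwrite('pics/w10.png',im)
C=np.array([510.5,194]);
for n in ('scene','side'):
    im,d=bot.read_camera(n);w=cloud(n,d)
    for t in ('varnish','stick'):
        for m in bot.masks_of(n,t+'_center')[:1]:
            q=w[m['region']];q=q[np.isfinite(q[:,0])&(q[:,2]>.003)]
            rc=cv2.minAreaRect((q[:,:2]*1000).astype(np.float32));print(n,t,m['p'],np.round(rc[0]),np.round(m['box']),np.percentile(q[:,2],98).round(3))
E
```

```text
time: 26.58
tool_pos: [0.5569, 0.1433, 0.0187]
tcp_rot: [-0.134, 3.13, -0.0]
wrist_force: [0.3, 0.6, 0.0]
width: 0.465
time: 28.08
tool_pos: [0.4762, 0.1366, 0.209]
tcp_rot: [-0.134, 3.127, 0.0]
wrist_force: [0.1, -0.0, -0.3]
width: 0.623
clip 0.8 [  0 301  23 326] z98 0.0317 rect ((646.6375122070312, -287.626708984375), (35.104000091552734, 11.861742973327637), 60.65803527832031) col [189 199  25]
clip 0.74 [303 290 346 321] z98 0.0554 rect ((553.0420532226562, 142.38731384277344), (13.480591773986816, 41.415061950683594), 5.235229015350342) col [49 47 47]
clip 0.67 [ 76 360 100 382] z98 0.0438 rect ((697.9381103515625, -156.54058837890625), (7.658096790313721, 29.673242568969727), 24.21809959411621) col [ 54 142  35]
bottle 0.56 [420 280 459 332] z98 0.0793 rect ((544.3350830078125, 252.73684692382812), (18.83345603942871, 15.589088439941406), 78.45487976074219) col [190 138  96]
tape 0.73 [296 153 354 206] z98 0.0328 rect ((442.1750793457031, 132.79873657226562), (46.18112564086914, 46.58087158203125), 50.01812744140625) col [137 241 249]
eraser 0.9 [428 155 458 215] z98 0.0286 rect ((432.3568115234375, 242.57415771484375), (57.386383056640625, 25.956945419311523), 5.767922401428223) col [232 174 120]
scene varnish 0.57 [444. -78.] [288. 204. 299. 230.] 0.065
scene stick 0.56 [ 526. -196.] [222. 226. 242. 247.] 0.014
side varnish 0.81 [453. -68.] [282. 274. 298. 298.] 0.064
side stick 0.68 [ 525. -195.] [336. 307. 371. 326.] 0.014
```

View pics/w10.png

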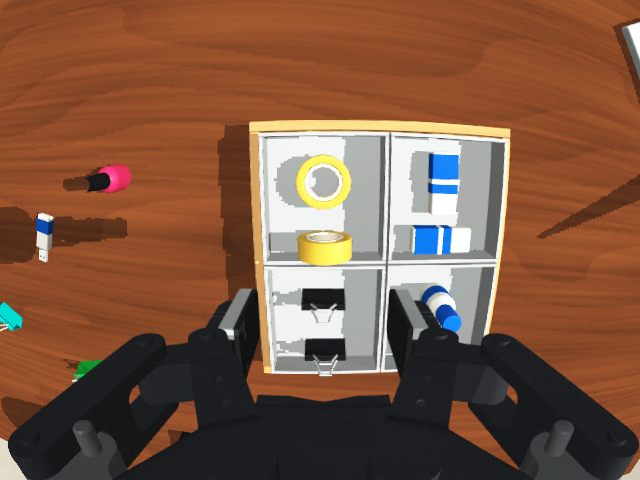

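All four are upright in their own bins: tape (323,182), eraser (443,183), clip (323,298), bottle (438,305). Each is within about 10 mm of the middle of its free area, at the expected height. The varnish and stick haven't moved, and the gripper is clear, so I'm handing in.

```bash
python3 -c "
from workcell import bot
print(bot.finish_job())"
```

```text
the job is handed in; nothing more can be done
None
```

I put the eraser, tape, bottle and black clip one by one into the bins holding their kind. Each was lowered to the floor before release, and I handed the job in at about 28 s of the 115 s allowed.

- **Placement:** the last wrist-camera look put each piece within about 7 mm of the middle of its free area. All four were the right way up and at the expected height to within 3 mm, which is about the depth error. I worked out the bin middles from the measured tray pose and the given sizes.
- **Varnish and stick:** neither was touched. The stick read within about 3 mm of its start. The varnish centre varied by up to 15 mm between readings, but its mask boxes in both fixed cameras agreed to about 3 pixels, so I put that down to noisy masks.
- **Early hitches:** the first move command was refused because its rows lacked some keys, and nothing moved. One eraser height reading in the bin was too high at 36 mm; a direct depth check gave about 24 mm against the expected 26 mm.
- **Forces:** the highest wrist force in the move reports was about 6.5 N, while closing the gripper on a piece.

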